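# Gauge the routed depth of a wood type block and lock the reading

## Robot

A 7-joint arm with a two-finger parallel gripper is mounted at the origin on the work surface. World frame = base frame: x ahead of the robot, y to its left, z up, the work surface at z = 0. Lengths are in m, angles in degrees, forces in N, time in s.
With the tool pointing down it reaches from about 0.425 to 0.875 m from the base axis. Payload 4.7 kg.
Tool frame: the origin (TCP) lies at the very end of the fingers, on their centre line; the grasp point (between the pads) lies 19 mm behind it; z points along the fingers, y is the line along which they close (so a half turn about z gives the same grasp; the last joint's range is limited). The gripper opens to 85 mm and grips with 20 to 120 N. Pads are 22 mm wide; open, the fingers measure 114 mm over their backs; the gripper's body (76 mm by 85 mm) begins 54 mm behind the grasp point. The pads swing forward as they close: fully open they stand 13 mm farther back than shut.
Start: joints at [72.313, 18.392, -4.016, 83.108, 1.295, 78.541, -3.26], TCP at [0.206, -0.616, 0.192] pointing down, gripper open.
Joint ranges: [-163.93, 163.93], [-17.29, 119.83], [-79.2, 71.16], [3.27, 140.29], [-89.18, 269.18], [5.43, 117.66], [-154.24, 154.24]. Speed limits (degrees/s): [147.25, 147.25, 180, 180, 180, 180, 180].

## Interface

Orientations are given as [roll, pitch, yaw] about the fixed x, y, z axes, in that order (R = Rz(yaw) Ry(pitch) Rx(roll)).
In Python, from bench import manip gives the robot as it stands.
- The arm moves only by the tool play_rows, never from a script. Its arguments are lists of equal length, an entry for each row: "linear": the shift along the tool's x, y, z as a fraction of full scale, a list of three; "rotation": the turn, a rotation vector about the tool's x, y, z as a fraction of full scale, a list of three. A call has 1 to 8 rows; each row is the pose to reach, as a shift and turn from the pose commanded when the call began, along the tool's axes at that moment; what a row does not reach only later rows make up. Full scale, the value 1, is 300 mm for a shift and 30 degrees for a turn. A row lasts 1/8 s, in which the tool goes at most 62.5 mm and 10.7 degrees, less where a joint would pass 70% of its speed; a pose out of reach is approached as far as the arm can. A call with a number of a shift or a turn outside -1 to 1 is refused whole. A call with a gripper value outside its range is refused whole. "jaw" is the opening, from -1 (shut) to 1 (fully open), set as the call begins (left out, the last holds). The fingers move at their own pace and stop on an object; "squeeze" is the grip in N (left out, the last holds). Time passes only in rows, so rows that repeat a pose let the fingers close. It gives the time, the measured TCP pose, the force, the opening and the grip force at its end, in the units of the state.
- manip.state(): the state, without advancing time (a new reading comes with each control period).
- manip.capture(name): name is "side" or "top" or "wrist"; returns the picture (384x512x3 uint8, red, green, blue); there is no depth.
- manip.get_calibration(name): a dict with "fov_y" (degrees; the focal length in pixels is half the picture's height over the tangent of half this angle, whatever the lens; pixels are square), "cx", "cy" (the principal point, pixels), "extrinsics" (4x4, takes a point from world to camera coordinates); the wrist camera has in their place "hand_eye" (4x4, takes a point from camera to tool coordinates, whose origin is the TCP and whose axes are the flange's). Camera axes: x right, y up, looking along -z (the intrinsics and any distortion apply to the point x, -y, -z); pixel columns grow to the right and rows downward; lengths in m; the calibration is good to about 2 mm. A picture is of the moment at which its call begins: read the wrist's pose just before it. get_calibration takes no time and is no camera call.
- manip.job_done(): hands the job in; it is judged then, once.
The state is a dict: "time": time; "joint_positions": joint angles; "joint_velocities": joint speeds; "joint_efforts": joint torques, N m; "tcp_pos": TCP position; "tcp_rot": TCP orientation; "contact_force": force on the tool from outside, world axes, zero at the start; "wrist_torque": the same for the moment, N m; "finger_gap": opening from 0.0 (shut) to 1.0 (fully open); "grasp_force": force on a finger pad.
Only numpy, scipy, OpenCV 4.12 (cv2) and the standard library are available. Lean on these libraries where they do the work, as an engineer would, in place of code of your own. Each camera call takes 0.05 s, during which the arm holds its last target. There are 200 camera calls.

## Task

Use the bench depth gauge to take the depth of the recess in the clamped wood type block: by its red knob, slide the carriage along until the probe stands over the middle of the recess, then lower the probe gently until its sprung tip bears on the bottom with about 4 newtons (12 would mark the wood). Keeping it pressed there, turn the red knob clockwise as far as it goes to lock the slide, then let go, so that the probe stays on the bottom at that height; leave everything else on the table where it is.

Things in the scene. Friction and masses are not known exactly. Their poses are not given: they have to be found in the camera images.
- gauge: Bench depth gauge, fixed to the table: green bed plate 150 mm (x) by 260 mm (y) and 15 mm thick, two green uprights at y = +-118 mm, x = +45 mm, and a steel beam along y at x = +45 mm, its top 120 mm above the table (screw heads to 126 mm). Origin: centre of the bed's underside, on the table. The probe axis is vertical, at x = 0, y = the carriage value in this frame. Its yaw varies.
- carriage (a joint): Position of the grey carriage (36 mm wide in y, top at 130 mm) along the gauge's own y axis, m, from -0.065 to +0.065; the probe and the knob travel with it. It slides with about 2 N of friction and stays where it is left.
- slide (a joint): How far the vertical probe slide has been pushed down in the carriage, m: 0 is fully up (start), 0.045 fully down. The slide is counterbalanced, with about 1.5 N of friction while unlocked; that alone does not hold the sprung tip pressed in, so unlocked it springs back up when let go.
- lock_knob (a joint): Turn of the red lock knob on top of the slide, rad: near 0 is unlocked (start), it grows clockwise seen from above, and the stop at 1.2 is locked. It takes about 0.1 to 0.15 N m; an inner cam clamps the slide from about 0.6 on and it stays where it is left.
- knob_grip (a point): Middle of the red grip bar of the knob, where to take it, on the probe axis (206 mm above the table with the slide up). The bar is upright, 40 mm long, 14 mm thick and 36 mm high (18 mm above and 18 mm below this point; a black disc of 38 mm diameter lies under it). The point's x axis runs along the bar's length and its y axis across its thickness; at lock_knob = 0 they lie along the gauge's x and y. Pushing, dragging and turning are all done by this bar.
- probe_tip: Brass probe tip, 6 mm diameter with a round end; the origin lies at its very end. It is on the probe axis, 60 mm above the table with the slide up (21 mm above the block's face). It is sprung: it goes into the slide by up to 9 mm, at 0.6 N plus 2 N per mm (4 N at about 1.7 mm); more than 12 N would mark the block.
- block: Light wood type block with a black inked ring round its recess, clamped on the bed, 70 mm (x) by 110 mm (y) by 24 mm high. Origin: centre of its underside, 15 mm above the table; its axes lie along the gauge's.
- recess (a point): Centre of the recess's mouth, level with the block's face (39 mm above the table), 12 mm toward -y of the block's centre. The recess is 30 mm (x) by 34 mm (y); its flat bottom lies somewhere between 4 and 16 mm below the face, not known beforehand. The frame is the block's.
- sort_a: Loose lead type, 18 x 16 x 23 mm, standing in front of the gauge. Bystander; origin under its centre.
- sort_b: Loose lead type, 20 x 22 x 23 mm, standing in front of the gauge. Bystander; origin under its centre.
- sort_c: Loose lead type, 26 x 45 x 23 mm. Bystander; origin under its centre.
- wood_letter: Loose reddish wood type block, 45 x 65 x 25 mm. Bystander; origin under its centre.
- loupe: Folding magnifier of aluminium, 45 x 42 x 55 mm. Bystander; origin under its centre.
- spacer_tray: Clear tray of spacers, 85 x 120 x 26 mm. Bystander; origin under its centre.
- bodkin: Bodkin with a wooden handle, 150 mm long, lying behind the gauge. Bystander.

How it is judged (in metres and radians):
On the way, in this order (a step that is already met when the one before it is completed fails the run):
1. with the knob still unlocked, the tip bears on the bottom of the recess (value of joint lock_knob below 0.5 rad and contact force between probe_tip and block above 1 N and z of probe_tip in the frame of block below 0.0205 m and y of probe_tip in the frame of recess between -0.012 and 0.012 m), for 0.2 s.
2. the knob is turned to lock while the tip bears on the bottom (value of joint lock_knob above 0.95 rad and contact force between probe_tip and block above 1 N and z of probe_tip in the frame of block below 0.0205 m), for 0.2 s.
At the end, for the whole second after the job is handed in: The knob is turned to at least 0.95 rad (locked); the tip still bears on the bottom of the recess, within 12 mm of its middle along the gauge's y and more than 3.5 mm below the face, with between 2 and 6.5 N; the slide is at rest and the robot has let go (value of joint lock_knob above 0.95 rad and contact force between probe_tip and block between 2 and 6.5 N and z of probe_tip in the frame of block below 0.0205 m and y of probe_tip in the frame of recess between -0.012 and 0.012 m and velocity of joint slide between -0.003 and 0.003 m/s); the robot touches nothing.
It fails at once if the tip presses on the block (face, wall or bottom) with more than 12 N (contact force between probe_tip and block above 12 N).
It fails at once if a bystander is moved by more than 15 mm (distance of any of sort_a, sort_b, sort_c, wood_letter, loupe, spacer_tray, bodkin from where it was at the start of the episode above 0.015 m).
It also fails if it takes over 45 s, if anything falls off the work surface, if the arm or the gripper's body presses on something with over 40 N, if the wrist force passes 120 N, or if a joint passes its speed limit or range.

## Working session

There is one attempt and no reset: what is moved stays moved. The work goes in short steps, Python scripts to look and compute and a tool call to move; the robot and the scene stay as the last step left them, time stands still between calls to the robot, and variables do not carry over. Pictures are saved under pics/ and viewed, at most 10 in all, crops included, and the job is handed in when it is done.

Besides the shell and the picture viewer there is one more tool, called after "Emit:" in YAML: its name, and indented under it one key for each argument. play_rows: Moves the arm, as the interface text tells. Its arguments: {"type":"object","properties":{"linear":{"type":"array","items":{"type":"array","items":{"type":"number"}}},"rotation":{"type":"array","items":{"type":"array","items":{"type":"number"}}},"jaw":{"type":"number"},"squeeze":{"type":"number"}},"required":["linear","rotation"]}

```bash
mkdir -p pics; python3 - <<'E'
from bench import manip
import cv2, json
for n in("side","top"):
    c=manip.get_calibration(n); print(n,{k:(v if not hasattr(v,'tolist') else v.tolist()) for k,v in c.items()})
    cv2.imwrite(f"pics/{n}0.png",manip.capture(n)[:,:,::-1])
c=manip.get_calibration("wrist");print(c)
print(manip.state())
E
```

```text
side {'fov_y': 43.26818077222547, 'cx': 261.3827539633111, 'cy': 192.22608183483771, 'extrinsics': [[-0.9737626078362829, -0.2273971131262771, -0.008771346630743512, 0.5189194263179706], [0.13300547939389568, -0.5999868055461691, 0.7888760204377514, -0.184578320864305], [-0.18465082190740856, 0.7670113337574214, 0.6144897784801469, -1.1356295468458686], [0.0, 0.0, 0.0, 1.0]]}
top {'fov_y': 50.13140624105917, 'cx': 256.7771072892817, 'cy': 192.80164542053538, 'extrinsics': [[0.015380165772517919, -0.9997732971955667, 0.014724289983384072, -0.026618366230911086], [0.9963542043885092, 0.01656012688968811, 0.08369027180466078, -0.5505873336187697], [-0.08391513509582428, 0.013383437977677586, 0.9963830255929429, -1.325580834036289], [0.0, 0.0, 0.0, 1.0]]}
{'fov_y': 62.48817555795935, 'cx': 254.2485339569264, 'cy': 187.6204331221869, 'hand_eye': array([[-2.26755840e-04,  9.59761136e-01,  2.80817576e-01,
         7.19922848e-02],
       [ 9.99999125e-01, -1.48461091e-04,  1.31488503e-03,
        -7.39175832e-04],
       [ 1.30366603e-03,  2.80817629e-01, -9.59760262e-01,
        -1.82583913e-01],
       [ 0.00000000e+00,  0.00000000e+00,  0.00000000e+00,
         1.00000000e+00]])}
{'time': 0.1, 'joint_positions': array([72.31271706, 18.43366108, -4.01371422, 83.16844085,  1.29641875,
       78.53887535, -3.25931542]), 'joint_velocities': array([-0.07142582, -0.18618929,  0.01300155, -0.17682801,  0.00413225,
       -0.14014256,  0.06191165]), 'joint_efforts': array([-7.19693821e-05, -4.94879329e+01, -3.83803239e-01, -3.15210164e+01,
        1.30022745e-02,  7.48060585e-03, -7.11550592e-05]), 'tcp_pos': array([ 0.20594851, -0.6159455 ,  0.19144108]), 'tcp_rot': array([-1.79904323e+02,  7.35391786e-03,  1.84961384e+01]), 'contact_force': array([-0.65350715,  0.08631355, -0.66962394]), 'wrist_torque': array([-0.01713322, -0.00693699,  0.01730309]), 'grasp_force': 0.0, 'finger_gap': 0.9987248904609007}
```

View pics/top0.png

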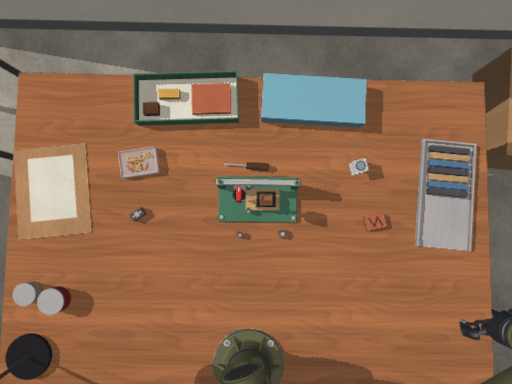

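View pics/side0.png

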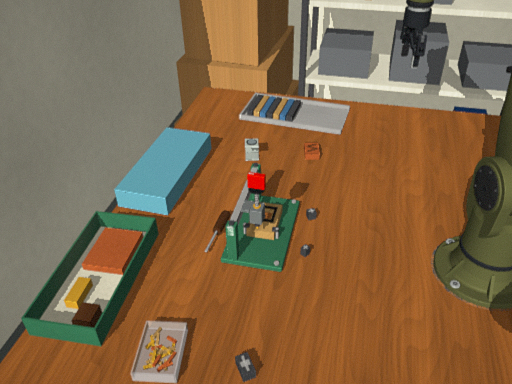

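```bash
cat > h.py <<'E'
from bench import manip
import numpy as np, cv2
from scipy.spatial.transform import Rotation as R
def cam(n):
    c=manip.get_calibration(n); f=192/np.tan(np.radians(c["fov_y"]/2))
    if n=="wrist":
        s=manip.state(); T=np.eye(4); T[:3,:3]=R.from_euler("xyz",s["tcp_rot"],degrees=True).as_matrix(); T[:3,3]=s["tcp_pos"]
        M=T@np.array(c["hand_eye"])
    else: M=np.linalg.inv(np.array(c["extrinsics"]))
    return f,c["cx"],c["cy"],M
def px2w(cm,u,v,z):
    f,cx,cy,M=cm; d=M[:3,:3]@np.array([(u-cx)/f,-(v-cy)/f,-1]); o=M[:3,3]
    return o+d*(z-o[2])/d[2]
def w2px(cm,p):
    f,cx,cy,M=cm; q=np.linalg.inv(M)@np.append(p,1); return np.array([cx-f*q[0]/q[2],cy+f*q[1]/q[2]])
E
python3 - <<'E'
from h import *
im=cv2.imread("pics/top0.png"); c=cam("top")
b,g,r=[im[:,:,i].astype(int) for i in range(3)]
m=((r>140)&(g<50)&(b<50)); m[:180]=0;m[210:]=0;m[:,:228]=0;m[:,250:]=0
ys,xs=np.nonzero(m); print("red",xs.mean(),ys.mean(),len(xs),px2w(c,xs.mean(),ys.mean(),.224))
m=((g>r+15)&(g>b+5)).astype(np.uint8); m[:170]=0;m[230:]=0;m[:,:205]=0;m[:,310:]=0
ys,xs=np.nonzero(m); rc=cv2.minAreaRect(np.float32(np.c_[xs,ys])); print(rc)
# bed lower corners
for p in cv2.boxPoints(rc): print(p,px2w(c,*p,.015))
cv2.imwrite("pics/topc.png",cv2.resize(im[165:245,205:315],None,fx=7,fy=7,interpolation=cv2.INTER_CUBIC))
E
```

```text
red 239.5 196.25 12 [0.52357814 0.03296623 0.224     ]
((258.0, 199.0), (44.0, 82.0), 90.0)
[217. 177.] [0.60196294 0.11462727 0.015     ]
[299. 177.] [ 0.60663933 -0.15735863  0.015     ]
[299. 221.] [ 0.46080485 -0.15834448  0.015     ]
[217. 221.] [0.45659766 0.11121322 0.015     ]
```

View pics/topc.png

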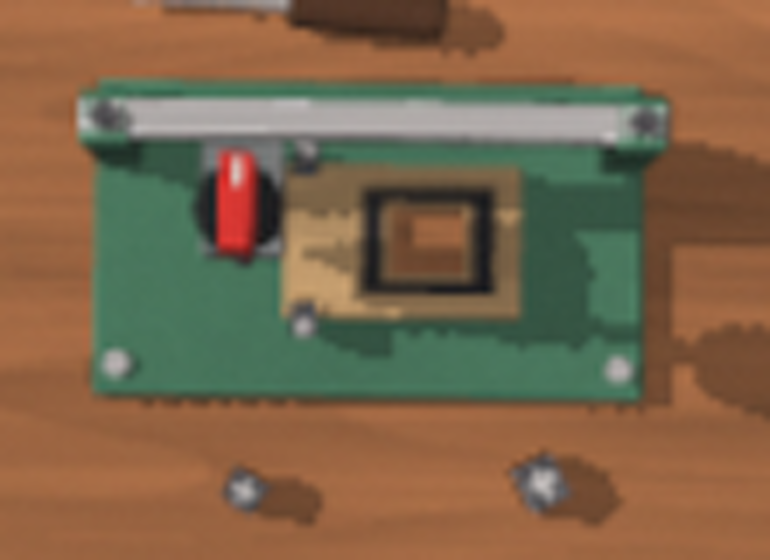

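```bash
python3 - <<'E'
from h import *
c=cam("top"); print(c[3][:3,3])
P=lambda u,v,z: px2w(c,(u+.5)/7-.5+205,(v+.5)/7-.5+165,z)
print("front corners",P(93,393,.015),P(640,400,.015))
print("beam ends",P(80,93,.12),P(667,102,.12),P(80,135,.12),P(667,147,.12))
print("recess",P(427,241,.039)); print("ring",[P(*q,.039).round(4) for q in((360,187),(493,187),(360,295),(493,295))])
print("knob ends",P(237,150,.224),P(236,250,.224),P(236,258,.188))
a,b=P(93,393,.015),P(640,400,.015);d=a-b;yaw=np.degrees(np.arctan2(-d[0],d[1]));print("yaw",yaw,np.linalg.norm(d))
w=.5*(a+b); th=np.radians(yaw); ex=np.array([np.cos(th),np.sin(th)]);ey=np.array([-ex[1],ex[0]])
O=w[:2]+.075*ex; print("O",O)
for n,p in(("rec",P(427,241,.039)),("k1",P(237,150,.224)),("k2",P(236,250,.224)),("blk",P(400,241,.039))): print(n,(p[:2]-O)@ex,(p[:2]-O)@ey)
E
```

```text
[4.37753105e-01 2.46293213e-04 1.36725698e+00]
front corners [0.45757707 0.10842555 0.015     ] [ 0.45830487 -0.14847196  0.015     ]
beam ends [0.58652502 0.10873362 0.12      ] [ 0.58696345 -0.14779458  0.12      ] [0.56810663 0.1082973  0.12      ] [ 0.56717606 -0.14792487  0.12      ]
recess [ 0.5299154  -0.04643535  0.039     ]
ring [array([ 0.5545, -0.015 ,  0.039 ]), array([ 0.5555, -0.0768,  0.039 ]), array([ 0.5044, -0.0158,  0.039 ]), array([ 0.5054, -0.0773,  0.039 ])]
knob ends [0.55227444 0.03650462 0.224     ] [0.51223738 0.03613723 0.224     ] [0.51128995 0.03720433 0.188     ]
yaw 0.16232072936207556 0.2568985427354826
O [ 0.53294067 -0.01981073]
rec -0.0031006863480911814 -0.026615943118448164
k1 0.019493239385456117 0.05626034850046195
k2 -0.02054470504611956 0.056006384930412274
blk -0.003270444772643801 -0.014100011443339855
```

```bash
cat >> h.py <<'E'
def plan(p0,y0,p1,yaws):
    n=len(yaws); p0,p1=np.array(p0),np.array(p1); y=y0; p=p0
    for i,yy in enumerate(yaws):
        q=p0+(p1-p0)*(i+1)/n; d=q-p; t=np.radians(y)
        print(np.round([(d[0]*np.cos(t)+d[1]*np.sin(t))/.3,(d[0]*np.sin(t)-d[1]*np.cos(t))/.3,-d[2]/.3],3),"rot z",round(-(yy-y)/30,3)); p=q;y=yy
E
python3 - <<'E'
from h import *
plan([.206,-.616,.292],18.5,[.515,.036,.292],[48.5,78.5,108.5,138.5,168.5,180.2])
E
```

```text
[ 0.278 -0.289 -0.   ] rot z -1.0
[ 0.385 -0.111 -0.   ] rot z -1.0
[ 0.389  0.096 -0.   ] rot z -1.0
[ 0.289  0.278 -0.   ] rot z -1.0
[ 0.111  0.385 -0.   ] rot z -1.0
[-0.096  0.389 -0.   ] rot z -0.39
```

Emit:
play_rows:
  linear:
    - [0,0,-0.17]
    - [0,0,-0.33]
  rotation:
    - [0,0,0]
    - [0,0,0]
  jaw: 1
  squeeze: 40

```text
time: 0.35
tcp_pos: [0.2059, -0.6159, 0.2916]
tcp_rot: [-179.9, 0.0, 18.5]
contact_force: [0.9, -0.5, 0.7]
finger_gap: 1.0
grasp_force: 0.0
```

Emit:
play_rows:
  linear:
    - [0.07,-0.07,0]
    - [0.14,-0.14,0]
    - [0.21,-0.22,0]
    - [0.278,-0.289,0]
  rotation:
    - [0,0,-0.25]
    - [0,0,-0.5]
    - [0,0,-0.75]
    - [0,0,-1]

```text
time: 0.85
tcp_pos: [0.2581, -0.5065, 0.291]
tcp_rot: [-180.0, -0.0, 48.8]
contact_force: [-0.3, 0.6, -0.5]
finger_gap: 1.002
grasp_force: 0.0
```

Emit:
play_rows:
  linear:
    - [0.1,-0.03,0]
    - [0.19,-0.055,0]
    - [0.29,-0.08,0]
    - [0.385,-0.111,0]
  rotation:
    - [0,0,-0.25]
    - [0,0,-0.5]
    - [0,0,-0.75]
    - [0,0,-1]

```text
time: 1.35
tcp_pos: [0.3097, -0.398, 0.2909]
tcp_rot: [-180.0, -0.0, 78.8]
contact_force: [1.2, 0.2, -0.7]
finger_gap: 0.999
grasp_force: 0.0
```

Emit:
play_rows:
  linear:
    - [0.1,0.025,0]
    - [0.19,0.05,0]
    - [0.29,0.07,0]
    - [0.389,0.096,0]
  rotation:
    - [0,0,-0.25]
    - [0,0,-0.5]
    - [0,0,-0.75]
    - [0,0,-1]

```text
time: 1.85
tcp_pos: [0.3609, -0.2895, 0.2911]
tcp_rot: [-180.0, -0.0, 108.7]
contact_force: [0.7, 0.1, 0.3]
finger_gap: 1.002
grasp_force: 0.0
```

Emit:
play_rows:
  linear:
    - [0.07,0.07,0]
    - [0.14,0.14,0]
    - [0.21,0.21,0]
    - [0.289,0.278,0]
  rotation:
    - [0,0,-0.25]
    - [0,0,-0.5]
    - [0,0,-0.75]
    - [0,0,-1]

```text
time: 2.35
tcp_pos: [0.4125, -0.181, 0.291]
tcp_rot: [-180.0, -0.0, 138.7]
contact_force: [-0.7, -0.7, -0.5]
finger_gap: 1.0
grasp_force: 0.0
```

Emit:
play_rows:
  linear:
    - [0.03,0.1,0]
    - [0.055,0.19,0]
    - [0.08,0.29,0]
    - [0.111,0.385,0]
  rotation:
    - [0,0,-0.25]
    - [0,0,-0.5]
    - [0,0,-0.75]
    - [0,0,-1]

```text
time: 2.85
tcp_pos: [0.4641, -0.0724, 0.291]
tcp_rot: [-180.0, -0.0, 168.7]
contact_force: [0.6, 0.0, -0.9]
finger_gap: 0.999
grasp_force: 0.0
```

Emit:
play_rows:
  linear:
    - [-0.03,0.13,0]
    - [-0.06,0.26,0]
    - [-0.096,0.389,0]
    - [-0.096,0.389,0]
    - [-0.096,0.389,0]
  rotation:
    - [0,0,-0.13]
    - [0,0,-0.26]
    - [0,0,-0.39]
    - [0,0,-0.39]
    - [0,0,-0.39]

```text
time: 3.48
tcp_pos: [0.5152, 0.0346, 0.2909]
tcp_rot: [-180.0, -0.1, -179.8]
contact_force: [-1.1, -0.3, -0.0]
finger_gap: 1.001
grasp_force: 0.0
```

```bash
python3 - <<'E'
from h import *
s=manip.state(); print(s["tcp_pos"],s["tcp_rot"],s["joint_positions"]); c=cam("wrist"); im=manip.capture("wrist")[:,:,::-1]
cv2.imwrite("pics/w1.png",im)
print(w2px(c,[.5325,.036,.224]),w2px(c,[.53,-.0465,.039]))
E
```

```text
[0.51520146 0.03456009 0.29091786] [-1.79967351e+02 -6.17678981e-02 -1.79842436e+02] [ 35.84956463   2.36562023 -43.59382165  91.28750959   1.65735884
  87.06551665  82.35096906]
[254.54304293 205.42016723] [195.14152798 159.3120354 ]
```

View pics/w1.png

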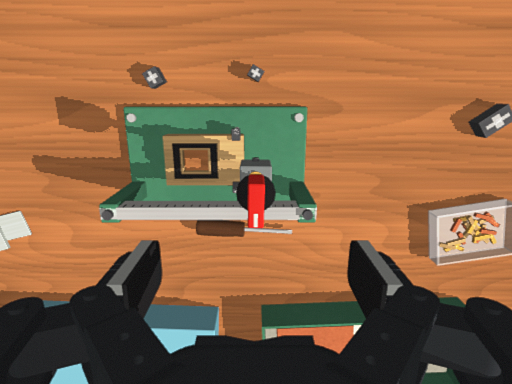

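```bash
python3 - <<'E'
from h import *
im=cv2.imread("pics/w1.png"); c=cam("wrist"); print(c[3][:3,3])
b,g,r=[im[:,:,i].astype(int) for i in range(3)]
m=((r>120)&(g<70)&(b<70)); m[:160]=0;m[240:]=0;m[:,:235]=0;m[:,280:]=0
for v in range(165,235,3):
    x=np.nonzero(m[v])[0]; print(v,(x.min(),x.max(),r[v,x].mean().round()) if len(x) else None)
for v in (172,227): print(px2w(c,257,v,.224),px2w(c,257,v,.188))
cv2.imwrite("pics/w1c.png",cv2.resize(im[130:240,150:320],None,fx=4.5,fy=4.5,interpolation=cv2.INTER_CUBIC))
E
```

```text
[0.44428876 0.03486646 0.47366338]
165 None
168 None
171 None
174 (np.int64(251), np.int64(254), np.float64(134.0))
177 (np.int64(249), np.int64(263), np.float64(127.0))
180 (np.int64(249), np.int64(263), np.float64(127.0))
183 (np.int64(249), np.int64(264), np.float64(134.0))
186 (np.int64(248), np.int64(264), np.float64(237.0))
189 (np.int64(248), np.int64(264), np.float64(236.0))
192 (np.int64(248), np.int64(264), np.float64(236.0))
195 (np.int64(248), np.int64(264), np.float64(235.0))
198 (np.int64(248), np.int64(264), np.float64(234.0))
201 (np.int64(248), np.int64(264), np.float64(235.0))
204 (np.int64(248), np.int64(264), np.float64(233.0))
207 (np.int64(248), np.int64(264), np.float64(232.0))
210 (np.int64(248), np.int64(263), np.float64(239.0))
213 (np.int64(248), np.int64(262), np.float64(236.0))
216 (np.int64(248), np.int64(262), np.float64(235.0))
219 (np.int64(248), np.int64(262), np.float64(236.0))
222 (np.int64(248), np.int64(262), np.float64(237.0))
225 (np.int64(247), np.int64(263), np.float64(230.0))
228 None
231 None
234 None
[0.50388143 0.03729384 0.224     ] [0.51247435 0.03764385 0.188     ]
[0.55203521 0.03746734 0.224     ] [0.56757162 0.03784238 0.188     ]
```

View pics/w1c.png

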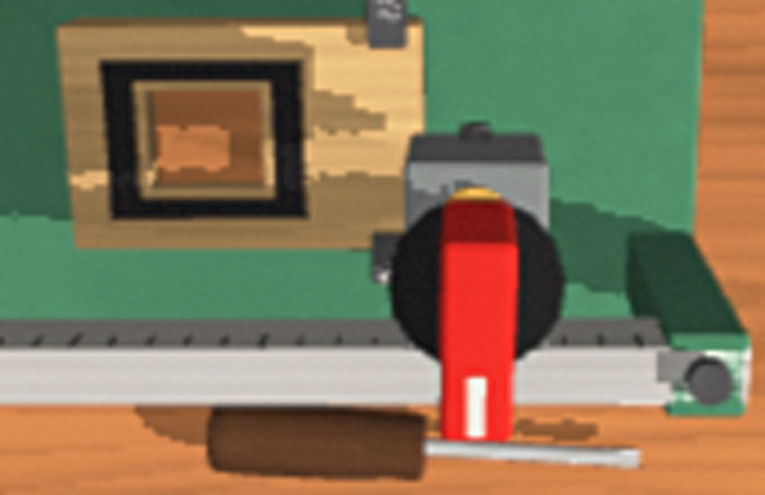

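```bash
python3 - <<'E'
from h import *
s=manip.state(); c=cam("wrist")
for v in(184.5,227.5): print(px2w(c,255.7,v,.224))
Q=lambda a,b: px2w(c,150+(a+.5)/4.5-.5,130+(b+.5)/4.5-.5,.039)
print("ring",Q(100,60),Q(303,60),Q(111,217),Q(308,216),"mouth",Q(134,82),Q(274,80),Q(140,200),Q(275,198)); print(s["tcp_pos"])
E
```

```text
[0.51439939 0.03626656 0.224     ]
[0.55249725 0.03636004 0.224     ]
ring [ 0.50717207 -0.07806327  0.039     ] [ 0.50710416 -0.01609044  0.039     ] [ 0.55665366 -0.07814604  0.039     ] [ 0.55626414 -0.01607957  0.039     ] mouth [ 0.51391015 -0.06812301  0.039     ] [ 0.51324744 -0.02517433  0.039     ] [ 0.55113426 -0.06865969  0.039     ] [ 0.55044428 -0.02625578  0.039     ]
[0.51520279 0.0339408  0.29101665]
```

Emit:
play_rows:
  linear:
    - [-0.03,0.004,0.08]
    - [-0.061,0.007,0.16]
    - [-0.061,0.007,0.23]
    - [-0.061,0.007,0.28]
    - [-0.061,0.007,0.32]
    - [-0.061,0.007,0.32]
  rotation:
    - [0,0,0]
    - [0,0,0]
    - [0,0,0]
    - [0,0,0]
    - [0,0,0]
    - [0,0,0]

```text
time: 4.28
tcp_pos: [0.5333, 0.0369, 0.1948]
tcp_rot: [-180.0, -0.1, -179.8]
contact_force: [1.0, 0.6, 0.1]
finger_gap: 0.997
grasp_force: 0.0
```

Emit:
play_rows:
  linear:
    - [0,0,0]
    - [0,0,0]
    - [0,0,0]
    - [0,0,0]
    - [0,0,0]
    - [0,0,0]
    - [0,0,0]
    - [0,0,0]
  rotation:
    - [0,0,0]
    - [0,0,0]
    - [0,0,0]
    - [0,0,0]
    - [0,0,0]
    - [0,0,0]
    - [0,0,0]
    - [0,0,0]
  jaw: -1
  squeeze: 40

```text
time: 5.28
tcp_pos: [0.5338, 0.0374, 0.1954]
tcp_rot: [-180.0, -0.0, -179.8]
contact_force: [-0.7, -0.6, -0.3]
finger_gap: 0.003
grasp_force: 0.0
```

```bash
python3 - <<'E'
from h import *
s=manip.state(); print(s["tcp_pos"],s["finger_gap"],s["grasp_force"])
a=manip.capture("wrist"); b=manip.capture("side")[100:300,200:350]
b=cv2.resize(b,(288,384),interpolation=cv2.INTER_CUBIC)
cv2.imwrite("pics/w2.png",np.hstack([a,b])[:,:,::-1])
E
```

```text
[0.53381357 0.03739427 0.19536272] 0.002612987148022433 0.0
```

View pics/w2.png

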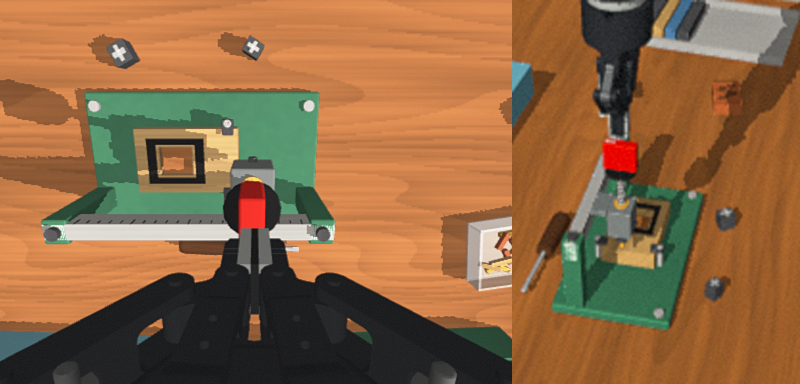

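```bash
python3 - <<'E'
from h import *
c=cam("wrist"); s=manip.state(); p=s["tcp_pos"]
print("tcp",w2px(c,p),"tip .224",w2px(c,[p[0],p[1],.224]))
for x in(.5134,.5534):
  for z in(.224,.188): print(x,z,w2px(c,[x,.0363,z]))
cs=cam("side")
S=lambda q:(lambda w:((w[0]-200)*288/150+512,(w[1]-100)*384/200))(w2px(cs,q))
print("side tcp",S(p),"bar top c",S([.5334,.0363,.224]),"bar top ends",S([.5134,.0363,.224]),S([.5534,.0363,.224]), "bar bottom",S([.5134,.0363,.188]),S([.5534,.0363,.188]))
im=cv2.imread("pics/w2.png"); cv2.imwrite("pics/w2c.png",cv2.resize(im[160:300,190:330],None,fx=4,fy=4,interpolation=cv2.INTER_CUBIC))
E
```

```text
tcp [252.46035092 215.12514712] tip .224 [252.23176398 234.79959547]
0.5134 0.224 [250.1077149  198.17844155]
0.5134 0.188 [250.76655441 180.05409949]
0.5534 0.224 [250.14170207 267.64853016]
0.5534 0.188 [250.75929314 238.9489805 ]
side tcp (np.float64(620.3410108779285), np.float64(161.58541603380698)) bar top c (np.float64(620.5441702320633), np.float64(141.15662134274245)) bar top ends (np.float64(637.5095477468403), np.float64(143.35376424908517)) (np.float64(603.6956477676375), np.float64(138.9746120368591)) bar bottom (np.float64(637.6237649922878), np.float64(168.3221915071554)) (np.float64(604.4925603512816), np.float64(163.86305050329153))
```

View pics/w2c.png

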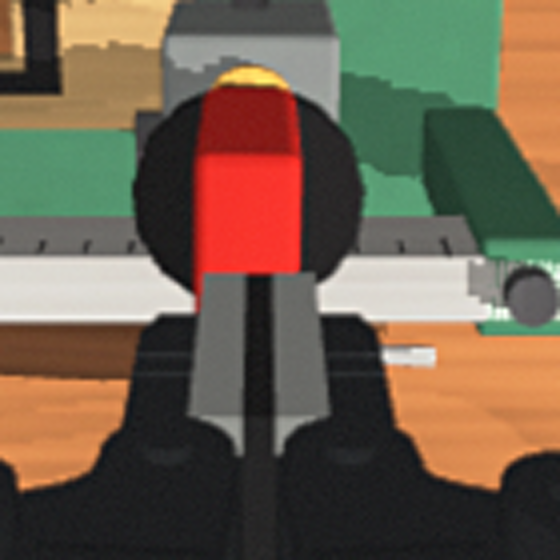

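```bash
python3 - <<'E'
from h import *
c=manip.get_calibration("wrist"); H=c["hand_eye"]; f,cx,cy,_=cam("wrist")
def ray(u,v): return H[:3,:3]@np.array([(u-cx)/f,-(v-cy)/f,-1]),H[:3,3]
im=cv2.imread("pics/w1.png")
for u,v,y in((155,242,-.0425),(160,242,-.0425),(348,242,.0425),(353,242,.0425)):
    d,o=ray(u,v); print("open",u,(o+d*(y-o[1])/d[1]).round(4))
for x in(.011,0,-.011):
    d,o=ray(254,228); print("shut tip",(o+d*(x-o[0])/d[0]).round(4))
cs=cam("side")
for v in(136,140): 
    u_,v_=200+(620-512)*150/288,100+v*200/384
    f_,cx_,cy_,M=cs; d=M[:3,:3]@np.array([(u_-cx_)/f_,-(v_-cy_)/f_,-1]);o=M[:3,3]; print("side tip",(o+d*(.037-o[1])/d[1]).round(4))
cv2.imwrite("pics/w1d.png",cv2.resize(im[210:384,90:420],None,fx=2.4,fy=2.4,interpolation=cv2.INTER_CUBIC))
E
```

```text
open 155 [ 0.0092 -0.0425 -0.056 ]
open 160 [ 0.0059 -0.0425 -0.0493]
open 348 [ 0.0087  0.0425 -0.055 ]
open 353 [ 0.0118  0.0425 -0.0615]
shut tip [ 0.011   0.0009 -0.0449]
shut tip [ 0.      0.0009 -0.0197]
shut tip [-0.011   0.0009  0.0055]
side tip [0.5338 0.037  0.2317]
side tip [0.5338 0.037  0.2261]
```

View pics/w1d.png

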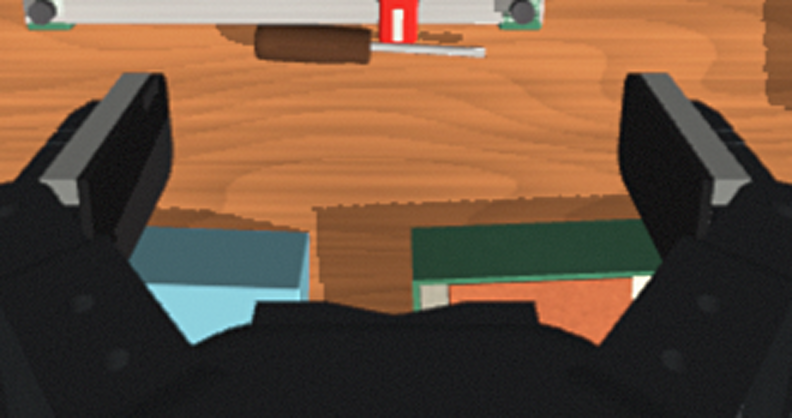

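The view shows the shut fingertips standing just above the bar, about 37 mm short of the stated TCP. I'll reopen, go lower and check the grip.

Emit:
play_rows:
  linear:
    - [0,0,0]
    - [0,0,0]
    - [0,0,0]
    - [0,0,0]
    - [0,0,0]
    - [0,0,0]
  rotation:
    - [0,0,0]
    - [0,0,0]
    - [0,0,0]
    - [0,0,0]
    - [0,0,0]
    - [0,0,0]
  jaw: 1

```text
time: 6.12
tcp_pos: [0.5339, 0.0374, 0.1954]
tcp_rot: [-180.0, 0.0, -179.8]
contact_force: [-0.4, 0.1, 0.5]
finger_gap: 0.998
grasp_force: 0.0
```

Emit:
play_rows:
  linear:
    - [0,-0.002,0.03]
    - [0,-0.003,0.06]
    - [0,-0.003,0.08]
    - [0,-0.003,0.1]
    - [0,-0.003,0.12]
    - [0,-0.003,0.12]
  rotation:
    - [0,0,0]
    - [0,0,0]
    - [0,0,0]
    - [0,0,0]
    - [0,0,0]
    - [0,0,0]

```text
time: 6.88
tcp_pos: [0.5335, 0.0365, 0.1589]
tcp_rot: [180.0, -0.1, -179.8]
contact_force: [0.4, 0.4, 0.1]
finger_gap: 1.001
grasp_force: 0.0
```

Emit:
play_rows:
  linear:
    - [0,0,0]
    - [0,0,0]
    - [0,0,0]
    - [0,0,0]
    - [0,0,0]
    - [0,0,0]
    - [0,0,0]
    - [0,0,0]
  rotation:
    - [0,0,0]
    - [0,0,0]
    - [0,0,0]
    - [0,0,0]
    - [0,0,0]
    - [0,0,0]
    - [0,0,0]
    - [0,0,0]
  jaw: -1
  squeeze: 40

```text
time: 7.88
tcp_pos: [0.5339, 0.0364, 0.1595]
tcp_rot: [-180.0, 0.0, -179.8]
contact_force: [0.4, -0.3, 1.5]
finger_gap: 0.153
grasp_force: 44.9
```

```bash
python3 - <<'E'
from h import *
s=manip.state(); print(s["tcp_pos"],s["finger_gap"],s["grasp_force"],s["contact_force"],s["wrist_torque"])
a=manip.capture("wrist"); b=manip.capture("side")[100:300,200:350]
b=cv2.resize(b,(288,384),interpolation=cv2.INTER_CUBIC)
cv2.imwrite("pics/w3.png",np.hstack([a,b])[:,:,::-1])
E
```

```text
[0.53391385 0.03643609 0.1594882 ] 0.15303335521139694 44.94405269622803 [ 0.39764918 -0.27421016  1.47542753] [-0.08915104  0.04292216 -0.11061068]
```

View pics/w3.png

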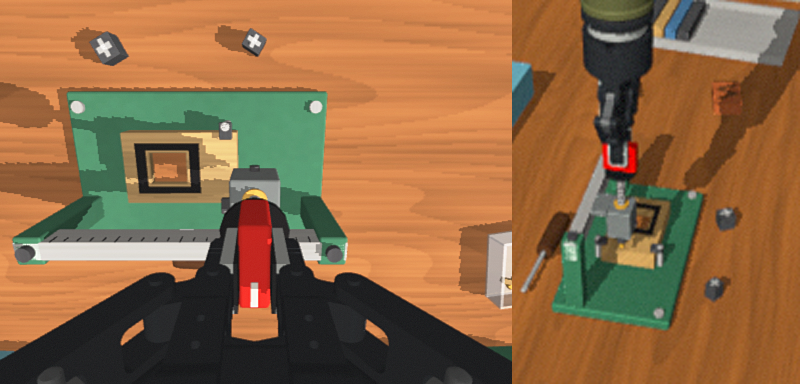

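Emit:
play_rows:
  linear:
    - [0,-0.03,0]
    - [0,-0.07,0]
    - [0,-0.11,0]
    - [0,-0.16,0]
    - [0,-0.2,0]
    - [0,-0.24,0]
    - [0,-0.265,0]
    - [0,-0.278,0]
  rotation:
    - [0,0,0]
    - [0,0,0]
    - [0,0,0]
    - [0,0,0]
    - [0,0,0]
    - [0,0,0]
    - [0,0,0]
    - [0,0,0]

```text
time: 8.98
tcp_pos: [0.5342, -0.0475, 0.1594]
tcp_rot: [-180.0, 0.0, -179.8]
contact_force: [1.0, 2.5, 1.2]
finger_gap: 0.15
grasp_force: 44.9
```

Emit:
play_rows:
  linear:
    - [0,0,0]
    - [0,0,0]
    - [0,0,0]
  rotation:
    - [0,0,0]
    - [0,0,0]
    - [0,0,0]

```text
time: 9.35
tcp_pos: [0.5342, -0.0478, 0.1594]
tcp_rot: [-179.9, 0.0, -179.8]
contact_force: [1.7, -2.0, 1.2]
finger_gap: 0.152
grasp_force: 44.8
```

```bash
python3 - <<'E'
from h import *
s=manip.state(); print(s["tcp_pos"],s["finger_gap"],s["grasp_force"],s["contact_force"],s["wrist_torque"])
c=cam("wrist"); im=manip.capture("wrist")[:,:,::-1]; im=np.ascontiguousarray(im)
print("pred recess px",w2px(c,[.532,-.047,.039]))
cv2.imwrite("pics/w4.png",im)
E
```

```text
[ 0.53417976 -0.04777793  0.15936944] 0.15236507993502887 44.794211983680725 [ 1.65686172 -2.03311673  1.19091674] [-0.37123911 -0.28910316  0.06270194]
pred recess px [253.94139971 168.30570089]
```

View pics/w4.png

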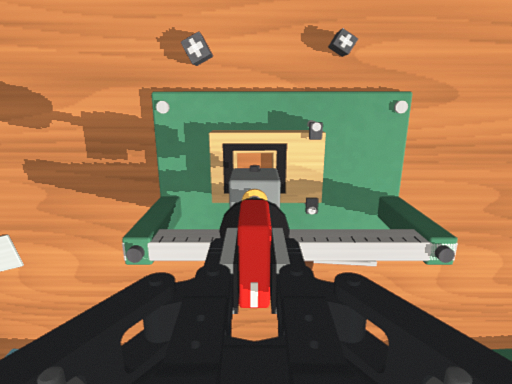

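Emit:
play_rows:
  linear:
    - [0,0,0.01]
    - [0,0,0.022]
    - [0,0,0.035]
    - [0,0,0.048]
    - [0,0,0.06]
    - [0,0,0.07]
    - [0,0,0.073]
    - [0,0,0.073]
  rotation:
    - [0,0,0]
    - [0,0,0]
    - [0,0,0]
    - [0,0,0]
    - [0,0,0]
    - [0,0,0]
    - [0,0,0]
    - [0,0,0]

```text
time: 10.4
tcp_pos: [0.5341, -0.0469, 0.1373]
tcp_rot: [180.0, 0.0, -179.8]
contact_force: [2.5, -1.8, 0.3]
finger_gap: 0.15
grasp_force: 44.7
```

Emit:
play_rows:
  linear:
    - [0,0,0.003]
    - [0,0,0.005]
    - [0,0,0.005]
  rotation:
    - [0,0,0]
    - [0,0,0]
    - [0,0,0]

```text
time: 10.78
tcp_pos: [0.5342, -0.0469, 0.136]
tcp_rot: [-180.0, 0.0, -179.8]
contact_force: [1.9, -1.9, 0.2]
finger_gap: 0.151
grasp_force: 44.9
```

Emit:
play_rows:
  linear:
    - [0,0,0.003]
    - [0,0,0.005]
    - [0,0,0.005]
  rotation:
    - [0,0,0]
    - [0,0,0]
    - [0,0,0]

```text
time: 11.15
tcp_pos: [0.5342, -0.0468, 0.1344]
tcp_rot: [-180.0, 0.0, -179.8]
contact_force: [1.9, -2.3, 1.1]
finger_gap: 0.153
grasp_force: 44.8
```

Emit:
play_rows:
  linear:
    - [0,0,0.002]
    - [0,0,0.004]
    - [0,0,0.004]
  rotation:
    - [0,0,0]
    - [0,0,0]
    - [0,0,0]

```text
time: 11.52
tcp_pos: [0.5342, -0.0469, 0.1332]
tcp_rot: [-180.0, 0.0, -179.8]
contact_force: [1.7, -1.4, 1.1]
finger_gap: 0.155
grasp_force: 44.9
```

Emit:
play_rows:
  linear:
    - [0,0,0.002]
    - [0,0,0.004]
    - [0,0,0.004]
  rotation:
    - [0,0,0]
    - [0,0,0]
    - [0,0,0]

```text
time: 11.9
tcp_pos: [0.5341, -0.0469, 0.132]
tcp_rot: [-180.0, 0.0, -179.8]
contact_force: [2.0, -2.3, 0.2]
finger_gap: 0.152
grasp_force: 44.9
```

Emit:
play_rows:
  linear:
    - [0,0,0.002]
    - [0,0,0.004]
    - [0,0,0.004]
  rotation:
    - [0,0,0]
    - [0,0,0]
    - [0,0,0]

```text
time: 12.28
tcp_pos: [0.5342, -0.0469, 0.1308]
tcp_rot: [-180.0, 0.0, -179.8]
contact_force: [3.4, -1.3, 1.0]
finger_gap: 0.151
grasp_force: 44.9
```

Emit:
play_rows:
  linear:
    - [0,0,0.002]
    - [0,0,0.004]
    - [0,0,0.004]
  rotation:
    - [0,0,0]
    - [0,0,0]
    - [0,0,0]

```text
time: 12.65
tcp_pos: [0.5341, -0.0469, 0.1296]
tcp_rot: [-180.0, 0.0, -179.8]
contact_force: [2.2, -2.1, 0.6]
finger_gap: 0.151
grasp_force: 44.9
```

Emit:
play_rows:
  linear:
    - [0,0,0.002]
    - [0,0,0.004]
    - [0,0,0.004]
  rotation:
    - [0,0,0]
    - [0,0,0]
    - [0,0,0]

```text
time: 13.02
tcp_pos: [0.5342, -0.0469, 0.1285]
tcp_rot: [-180.0, 0.0, -179.8]
contact_force: [2.3, -2.7, 1.3]
finger_gap: 0.152
grasp_force: 44.9
```

Emit:
play_rows:
  linear:
    - [0,0,0.002]
    - [0,0,0.004]
    - [0,0,0.004]
  rotation:
    - [0,0,0]
    - [0,0,0]
    - [0,0,0]

```text
time: 13.4
tcp_pos: [0.5342, -0.0469, 0.1275]
tcp_rot: [-180.0, 0.0, -179.8]
contact_force: [0.6, -2.0, 2.7]
finger_gap: 0.154
grasp_force: 45.1
```

Emit:
play_rows:
  linear:
    - [0,0,0.001]
    - [0,0,0.002]
    - [0,0,0.002]
  rotation:
    - [0,0,0]
    - [0,0,0]
    - [0,0,0]

```text
time: 13.78
tcp_pos: [0.5342, -0.0469, 0.1268]
tcp_rot: [-180.0, 0.0, -179.8]
contact_force: [-0.2, -1.5, 4.3]
finger_gap: 0.151
grasp_force: 45.3
```

Emit:
play_rows:
  linear:
    - [0,0,0]
  rotation:
    - [0,0,0]

```text
time: 13.9
tcp_pos: [0.5342, -0.0469, 0.1268]
tcp_rot: [-180.0, 0.0, -179.8]
contact_force: [0.9, -1.0, 4.5]
finger_gap: 0.153
grasp_force: 45.3
```

Emit:
play_rows:
  linear:
    - [0,0,0]
  rotation:
    - [0,0,0]

```text
time: 14.02
tcp_pos: [0.5342, -0.0469, 0.1268]
tcp_rot: [-180.0, 0.0, -179.8]
contact_force: [0.6, -2.5, 4.2]
finger_gap: 0.154
grasp_force: 45.3
```

Emit:
play_rows:
  linear:
    - [0,0,0]
  rotation:
    - [0,0,0]

```text
time: 14.15
tcp_pos: [0.5342, -0.0469, 0.1268]
tcp_rot: [-180.0, 0.0, -179.8]
contact_force: [0.6, -1.4, 5.1]
finger_gap: 0.154
grasp_force: 45.3
```

Emit:
play_rows:
  linear:
    - [0,0,0.001]
    - [0,0,0.001]
    - [0,0,0.001]
  rotation:
    - [0,0,0]
    - [0,0,0]
    - [0,0,0]

```text
time: 14.52
tcp_pos: [0.5342, -0.0469, 0.1265]
tcp_rot: [-180.0, 0.0, -179.8]
contact_force: [1.4, -2.2, 5.1]
finger_gap: 0.153
grasp_force: 45.3
```

Emit:
play_rows:
  linear:
    - [0,0,0]
    - [0,0,0]
    - [0,0,0]
    - [0,0,0]
    - [0,0,0]
    - [0,0,0]
  rotation:
    - [0,0,0.12]
    - [0,0,0.25]
    - [0,0,0.38]
    - [0,0,0.5]
    - [0,0,0.6]
    - [0,0,0.6]

```text
time: 15.28
tcp_pos: [0.5342, -0.0469, 0.1265]
tcp_rot: [-180.0, 0.0, 162.2]
contact_force: [1.1, -1.0, 4.6]
finger_gap: 0.15
grasp_force: 45.5
```

Force is steady; I'll continue the turn to the stop (another ~51°).

Emit:
play_rows:
  linear:
    - [0,0,0]
    - [0,0,0]
    - [0,0,0]
    - [0,0,0]
    - [0,0,0]
    - [0,0,0]
    - [0,0,0]
    - [0,0,0]
  rotation:
    - [0,0,0.12]
    - [0,0,0.25]
    - [0,0,0.38]
    - [0,0,0.5]
    - [0,0,0.63]
    - [0,0,0.75]
    - [0,0,0.85]
    - [0,0,0.85]

```text
time: 16.27
tcp_pos: [0.5341, -0.0471, 0.1265]
tcp_rot: [-180.0, 0.0, 136.6]
contact_force: [0.1, -1.9, 5.6]
finger_gap: 0.155
grasp_force: 45.5
```

Emit:
play_rows:
  linear:
    - [0,0,0]
    - [0,0,0]
    - [0,0,0]
    - [0,0,0]
    - [0,0,0]
    - [0,0,0]
    - [0,0,0]
    - [0,0,0]
  rotation:
    - [0,0,0.12]
    - [0,0,0.25]
    - [0,0,0.38]
    - [0,0,0.5]
    - [0,0,0.63]
    - [0,0,0.75]
    - [0,0,0.83]
    - [0,0,0.83]

```text
time: 17.27
tcp_pos: [0.5339, -0.0471, 0.1265]
tcp_rot: [-180.0, 0.0, 111.8]
contact_force: [0.2, -1.2, 6.0]
finger_gap: 0.154
grasp_force: 45.5
```

```bash
python3 -c "
from h import *
s=manip.state();print(s)"
```

```text
{'time': 17.275, 'joint_positions': array([ 33.38311484,   9.47117166, -34.01904645, 103.31416464,
         5.6930198 ,  68.92948323,  19.44153112]), 'joint_velocities': array([ 0.09536819,  0.03694325, -0.01511558,  0.12015177, -0.00116265,
        0.09286099,  0.50214238]), 'joint_efforts': array([ -1.09396342, -31.46171808,  -3.55831705, -26.90250278,
        -0.60661554,   0.11796202,  -0.05673617]), 'tcp_pos': array([ 0.53393642, -0.04714133,  0.12646952]), 'tcp_rot': array([-1.79969902e+02,  1.93587277e-02,  1.11768304e+02]), 'contact_force': array([ 0.17529297, -1.20751407,  5.99215725]), 'wrist_torque': array([-0.43196244, -0.12124416, -0.03662558]), 'grasp_force': 45.54174542427063, 'finger_gap': 0.1539055740394756}
```

Emit:
play_rows:
  linear:
    - [0,0,0]
    - [0,0,0]
    - [0,0,0]
  rotation:
    - [0,0,0.04]
    - [0,0,0.06]
    - [0,0,0.06]

```text
time: 17.65
tcp_pos: [0.5339, -0.0471, 0.1265]
tcp_rot: [-180.0, 0.1, 110.1]
contact_force: [-0.3, -2.0, 5.2]
finger_gap: 0.154
grasp_force: 45.9
```

```bash
python3 -c "
from h import *
s=manip.state();print(s['tcp_pos'],s['tcp_rot'],s['contact_force'],s['wrist_torque'],s['joint_efforts'])"
```

```text
[ 0.53391102 -0.04712986  0.12645935] [-1.79953758e+02  5.83314630e-02  1.10127697e+02] [-0.27819246 -2.0249464   5.22571561] [-0.50923183 -0.09954047  0.73585212] [ -0.48150692 -31.44362211  -2.97580294 -26.97014809  -1.04305521
   0.09772114  -0.80793411]
```

Emit:
play_rows:
  linear:
    - [0,0,0]
    - [0,0,0]
  rotation:
    - [0,0,-0.04]
    - [0,0,-0.05]

```text
time: 17.9
tcp_pos: [0.5339, -0.0471, 0.1265]
tcp_rot: [-180.0, 0.0, 111.5]
contact_force: [0.7, -2.5, 5.2]
finger_gap: 0.151
grasp_force: 45.5
```

Emit:
play_rows:
  linear:
    - [0,0,0]
    - [0,0,0]
    - [0,0,0]
    - [0,0,0]
    - [0,0,0]
    - [0,0,0]
  rotation:
    - [0,0,0]
    - [0,0,0]
    - [0,0,0]
    - [0,0,0]
    - [0,0,0]
    - [0,0,0]
  jaw: 1

```text
time: 18.65
tcp_pos: [0.5341, -0.0469, 0.1264]
tcp_rot: [-180.0, 0.0, 111.5]
contact_force: [0.7, 0.6, -0.3]
finger_gap: 0.999
grasp_force: 0.0
```

Emit:
play_rows:
  linear:
    - [0,0,-0.03]
    - [0,0,-0.08]
    - [0,0,-0.15]
    - [0,0,-0.23]
    - [0,0,-0.3]
    - [0,0,-0.35]
    - [0,0,-0.35]
    - [0,0,-0.35]
  rotation:
    - [0,0,0]
    - [0,0,0]
    - [0,0,0]
    - [0,0,0]
    - [0,0,0]
    - [0,0,0]
    - [0,0,0]
    - [0,0,0]

```text
time: 19.65
tcp_pos: [0.5337, -0.0469, 0.2308]
tcp_rot: [-179.9, -0.0, 111.5]
contact_force: [-0.5, -0.8, -0.0]
finger_gap: 0.996
grasp_force: 0.0
```

```bash
python3 - <<'E'
from h import *
s=manip.state(); c=cam("wrist"); im=manip.capture("wrist")[:,:,::-1]
print(s["tcp_pos"],s["tcp_rot"],s["contact_force"])
hsv=cv2.cvtColor(np.ascontiguousarray(im),cv2.COLOR_BGR2HSV)
m=((hsv[:,:,2]>180)&(hsv[:,:,1]>190)&((hsv[:,:,0]<4)|(hsv[:,:,0]>175))).astype(np.uint8)
n,l,st,ct=cv2.connectedComponentsWithStats(m)
for i in range(1,n):
    if st[i,4]>100:
        ys,xs=np.nonzero(l==i); rc=cv2.minAreaRect(np.float32(np.c_[xs,ys])); print(st[i],rc)
        for z in(.191,.224):
            q=[px2w(c,*p,z) for p in cv2.boxPoints(rc)]
            e=[q[1]-q[0],q[2]-q[1]]; L=max(e,key=np.linalg.norm)
            print(z,np.mean(q,0).round(4),[round(float(np.linalg.norm(k)),4) for k in e],"ang",np.degrees(np.arctan2(L[1],L[0])))
E
```

```text
[ 0.53371543 -0.04689829  0.23077207] [-1.79946281e+02 -2.44668174e-02  1.11494781e+02] [-0.52674293 -0.83748158 -0.00207334]
[246 161  19  59 898] ((255.0, 190.0), (58.0, 18.0), 90.0)
0.191 [ 0.533  -0.0419  0.191 ] [0.0129, 0.0444] ang -68.02509819291124
0.224 [ 0.5293 -0.0326  0.224 ] [0.011, 0.0378] ang -68.02509819291103
```

```bash
python3 -c "
from bench import manip
print(manip.job_done())"
```

```text
the job is handed in; nothing more can be done
None
```

I handed the job in with the probe over the middle of the recess and bearing on the bottom at about 4 N (estimated from wrist force). The knob is turned to its stop at about 1.19 rad and the gripper is clear; no verdict came back, and I didn't re-check the tip force or slide height after letting go.

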